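# Unlock the medicine box and hold the sprung lock turned

### The arm

A 6-joint arm with a two-finger parallel gripper is mounted at the origin on the work surface. World frame = base frame: x ahead of the robot, y to its left, z up, the work surface at z = 0. Lengths are in m, angles in rad, forces in N, time in s.
With the tool pointing down it reaches from about 0.35 to 0.775 m from the base axis. Payload 5.5 kg.
Tool frame: the origin (TCP) lies midway between the tips of the shut fingers; the grasp point (between the pads) lies 19 mm behind it (pinch_z is the distance from the TCP to the grasp point, in m); z points along the fingers, x is the direction in which the jaws open and shut, and the axes are right-handed (so a half turn about z gives the same grasp; the last joint's range is limited). The gripper opens to 85 mm and grips with 20 to 120 N. Pads are 22 mm wide; open, the fingers measure 114 mm over their backs; the gripper's body (76 mm by 85 mm) begins 54 mm behind the grasp point. The pads swing forward as they close: fully open they stand 13 mm farther back than shut.
Start: joints at [-1.293, 0.313, 0.046, 1.304, 0, 1.431], TCP at [0.233, -0.526, 0.231] pointing down, gripper open.
Joint ranges: [-2.76, 2.76], [-0.86, 1.69], [-1.03, 1.26], [-2.2, 2.34], [-1.47, 1.5], [-3.14, 3.14]. Speed limits (rad/s): [2.57, 2.57, 3.14, 3.14, 3.14, 3.14].

### API

Orientations are given as a unit quaternion [w, x, y, z].
In Python, from workcell import get_state, read_camera, camera_info, hand_in, trace, pinch_z gives the robot as it stands. The module is installed in compiled form; this text tells all that it offers.
- The arm moves only by the tool arm_command, never from a script. Its argument "steps" is text: rows parted by semicolons, each of 4 numbers parted by spaces: the shift along the world's x, y, z in mm, then the turn about the world's z in rad. In form: tx ty tz spin; .... A call has 1 to 20 rows; each row is the pose to reach, as a shift and turn from the pose measured when the call began; what a row does not reach only later rows make up. A row lasts 1/8 s, in which the tool goes at most 62.5 mm and 10.7 degrees, less where a joint would pass 70% of its speed; a pose out of reach is approached as far as the arm can. A call with a gripper value outside its range is refused whole. "fingers" is the gripper command: -1 is shut, 1 is fully open, values between are in proportion, set as the call begins (left out, the last holds). The fingers move at their own pace and stop on an object; "newtons" is the grip in N (left out, the last holds). Time passes only in rows, so rows that repeat a pose let the fingers close. It gives the time, the measured TCP pose, the force and the opening at its end, in the units of the state.
- get_state(): the state, without advancing time (a new reading comes with each control period).
- read_camera(name): name is "side" or "top" or "wrist"; returns the picture (400x640x3 uint8, red, green, blue); there is no depth.
- camera_info(name): a dict with "mtx" (3x3 intrinsics, pixels), "R" (3x3) and "t" (3): a world point X has camera coordinates R X + t. Camera axes: x right, y down, z forward; pixel columns grow to the right and rows downward; lengths in m; the calibration is good to about 2 mm. The wrist camera is an equidistant fisheye: a pixel r from the principal point sees the ray r / f radians off the axis. A picture is of the moment at which its call begins: read the wrist's pose just before it. camera_info takes no time and is no camera call; for the wrist camera it gives the pose at the moment of the call.
- hand_in(): hands the job in, once; it reports no verdict.
Trained networks look in the newest picture that a camera, given by its name, has taken for a name from the list of things; names that differ only in an ending like _2 or _b are one class to them, and where a whole thing is asked for, a point or a joint stands for the part that bears it (a point fixed in the world has none). Each returns a list of dicts, best first, with "score" (0 to 1); they miss things now and then, are a little off and sometimes report something else, mostly with a low value. They report only what shows in the picture. A call takes as long as a camera call.
- trace(camera, name): "mask" (400x640 bool, what is visible of it) and "box" ([left, top, width, height] in pixels, round what is visible of it).
The state is a dict: "clock": time; "joint_pos": joint angles; "qvel": joint speeds; "tau": joint torques, N m; "tcp_pos": TCP position; "orientation": TCP orientation; "wrist_force": force on the tool from outside, world axes, zero at the start; "ft_torque": the same for the moment, N m; "finger_gap": finger opening in m.
Only numpy, scipy, OpenCV 4.12 (cv2) and the standard library are available. Lean on these libraries where they do the work, as an engineer would, in place of code of your own. Each camera call takes 0.05 s, during which the arm holds its last target.

### The job

Take the key from its wooden stand and, with the tip of its blade and not with the gripper, lever up the hinged steel cover over the keyhole of the white medicine box until it stands open by itself. Push the key fully home into the keyhole, easing and wiggling it past the two sticky pins, then turn it a quarter turn clockwise (seen from above) to its stop; the lock springs back, so finish still gripping the key and holding it turned. Do not knock about the vase, the jar, the swab tub or the cream tin.

Things in the scene. Friction and masses are not known exactly. Their poses are not given: they have to be found in the camera images.
- key_head (a point): centre of the key's flat black head: 30 mm wide (this frame's y), 10 mm thick (x), 40 mm tall (z). The key, 85 mm long, 60 g, starts upright, blade down in the stand. From the tip up: blade 40 mm, round shoulder 5 mm (17 mm across), head 40 mm. Grip the head across its 10 mm thickness near its centre, so that shoulder and blade stick out below the fingers.
- key_tip (a point): tip of the key's blade, 65 mm below the head's centre on the key's axis; frame as the head's (z from tip to head). The blade is 12 mm wide along y, 4 mm thick along x; its last 6 mm are a 90 degree V point, 2.6 mm thick.
- stand: beech block 60 x 60 x 45 mm high, fixed, in which the key stands with its shoulder on the block's top; origin at the centre of its underside. The key draws straight up out of a loose slot 42 mm deep.
- medbox: white steel medicine box, fixed: 170 mm (its x) by 250 mm (its y) by 88 mm high, origin at the centre of its underside. Its front looks towards the robot, along its own -x; cover and lock are on its top, in the middle of the front edge. The keyhole lies 30 mm behind the front face.
- cover (a joint): hinge angle (rad) of the steel keyhole cover: 0 shut (starts at 0 to 0.12), grows as its lip goes up and back, away from the robot, to a stop at 2.3. Stiff hinge (about 0.05 N m): it stays where it is left. A plate 78 mm from hinge to lip, 50 mm wide, 3 mm thick.
- cover_lip (a point): middle of the lower side of the cover's front lip; moves with the cover (-x from hinge to lip, z out of its upper face). Shut, it lies 4.5 mm above the box's top and juts 18 mm out over the box's front face with nothing under it, so that a blade tilted 30 to 40 degrees reaches under it from the robot's side.
- cover_hinge (a point): a fixed point on the cover's hinge line, in the middle of the cover's width, 30 mm behind the keyhole and 4.5 mm above the box's top, frame as the box's (hinge line along y). With the cover shut the lip lies 78 mm from it towards -x.
- keyhole (a point): centre of the keyhole's mouth on the round lock cylinder's top, 89 mm above the table, hidden by the shut cover; frame turns with the cylinder (z up). Slot along this y, 13.6 x 5.6 mm, mouth flared 3 mm all round, right through the 42 mm deep cylinder. The key goes in straight down, blade width along the slot, either way round, till its shoulder meets the top (tip 40 mm down).
- cylinder (a joint): turn of the lock cylinder (rad): 0 at rest (slot along the box's y), grows clockwise from above to a stop at 1.57; a spring (0.03 N m at rest, 0.1 at the stop) turns it back. The key has 0.13 rad of play in the slot. Two sticky pins at the slot's ends, 15 and 27 mm down, resist the blade's point with 5 to 15 N; small sideways wiggles along the slot ease it past.
- vase_mid (a point): white ceramic vase, 84 mm across, 140 mm tall, loose; point on its axis 70 mm up. To be left alone.
- jar_mid (a point): glass jar with steel lid, 60 mm across, 85 mm tall, loose; its centre. To be left alone.
- swab_tub_mid (a point): closed white swab tub, 76 mm across, 80 mm tall, loose; its centre. To be left alone.
- cream_tin_mid (a point): flat aluminium cream tin, 62 mm across, 22 mm tall, loose; its centre. To be left alone.

How it is judged:
On the way, in this order (a step that is already met when the one before it is completed fails the run):
1. the key's tip levers the cover up (over 0.3 rad, key touching the cover) (value of joint cover above 0.3 rad and contact force between key and cover above 0.05 N), for 0.05 s.
2. the cover is open past 1.2 rad (value of joint cover above 1.2 rad), for 0.2 s.
3. the key is fully home in the keyhole (within 5 mm), not yet turned (z of key_tip in the frame of keyhole below -0.035 m and horizontal distance between key_tip and keyhole below 0.005 m and value of joint cylinder below 0.5 rad), for 0.1 s.
At the end, for the whole second after the job is handed in: The key is upright (within 0.15 rad) and home in the keyhole to within 5 mm, the cylinder is turned clockwise past 1.3 rad (of 1.57) and held there for the last second by the fingers gripping the key (over 2 N), and the cover stands open past 1.0 rad (value of joint cylinder above 1.3 rad and z of key_tip in the frame of keyhole below -0.035 m and horizontal distance between key_tip and keyhole below 0.005 m and angle between key_tip's own z axis and vertical below 0.15 rad and contact force between the fingers and key above 2 N and value of joint cover above 1 rad); the arm keeps its last pose, push and grip.
It fails at once if the gripper or arm, and not the key, pushes on the cover before it is open (value of joint cover below 0.9 rad and contact force between any of the fingers, the arm and cover above 0.5 N).
It fails at once if the vase, jar, swab tub or cream tin is knocked about (moved over 40 mm) (distance of any of vase_mid, jar_mid, swab_tub_mid, cream_tin_mid from where it was at the start of the episode above 0.04 m).
It also fails if it takes over 59 s, if anything falls off the work surface, if the arm or the gripper's body presses on something with over 40 N, if the wrist force passes 120 N, or if a joint passes its speed limit or range.

## Working session

There is one attempt and no reset: what is moved stays moved. The work goes in short steps, Python scripts to look and compute and a tool call to move; the robot and the scene stay as the last step left them, time stands still between calls to the robot, and variables do not carry over. Pictures are saved under pics/ and viewed, and the job is handed in when it is done.

Besides the shell and the picture viewer there is one more tool, called after ">>>" as name(argument=value, ...) on one line, values as JSON. arm_command: Moves the arm, as the interface text tells. Its arguments: {"type":"object","properties":{"steps":{"type":"string"},"fingers":{"type":"number"},"newtons":{"type":"number"}},"required":["steps"]}

```bash
ls; mkdir -p pics; cat > h.py <<'E'
import numpy as np,cv2
from workcell import *
def snap(n,f):
    im=read_camera(n); cv2.imwrite(f'pics/{f}.png',im[:,:,::-1]); return im
E
python3 - <<'E'
from h import *
s=get_state(); print({k:np.round(v,3) for k,v in s.items()},pinch_z if not callable(pinch_z) else pinch_z())
for n in ['side','top','wrist']:
    snap(n,n+'0'); c=camera_info(n); print(n,{k:np.round(v,4).tolist() for k,v in c.items()})
E
```

```text
pics
{'clock': np.float64(0.0), 'joint_pos': array([-1.293,  0.314,  0.045,  1.304, -0.   ,  1.431]), 'qvel': array([-0.001,  0.001,  0.   ,  0.001, -0.001,  0.   ]), 'tau': array([-0.0000e+00, -4.8063e+01,  2.9853e+01,  1.9000e-02, -0.0000e+00,
       -0.0000e+00]), 'tcp_pos': array([ 0.233, -0.525,  0.23 ]), 'orientation': array([-0.001,  0.838, -0.545, -0.001]), 'wrist_force': array([ 0.911, -0.225,  0.422]), 'ft_torque': array([-0.012,  0.043, -0.032]), 'finger_gap': np.float64(0.085)} 0.0187
side {'mtx': [[376.1802, 0.0, 323.6866], [0.0, 376.1802, 196.385], [0.0, 0.0, 1.0]], 'R': [[-0.9403, -0.3403, -0.0071], [-0.2276, 0.6442, -0.7302], [0.2531, -0.685, -0.6832]], 't': [0.5139, 0.1519, 0.9208]}
top {'mtx': [[365.5594, 0.0, 317.7516], [0.0, 365.5594, 197.7314], [0.0, 0.0, 1.0]], 'R': [[-0.0136, -0.9999, 0.0055], [-0.9762, 0.0121, -0.2166], [0.2165, -0.0083, -0.9762]], 't': [0.0648, 0.5469, 0.8112]}
wrist {'mtx': [[309.7069, 0.0, 314.2463], [0.0, 309.7069, 200.8612], [0.0, 0.0, 1.0]], 'R': [[0.406, -0.9139, -0.0014], [-0.8682, -0.3861, 0.3118], [-0.2855, -0.1253, -0.9502]], 't': [-0.5743, -0.0409, 0.3811]}
```

View pics/side0.png

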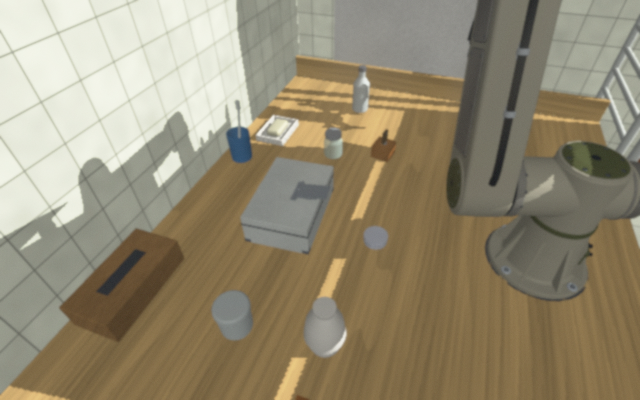

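View pics/top0.png

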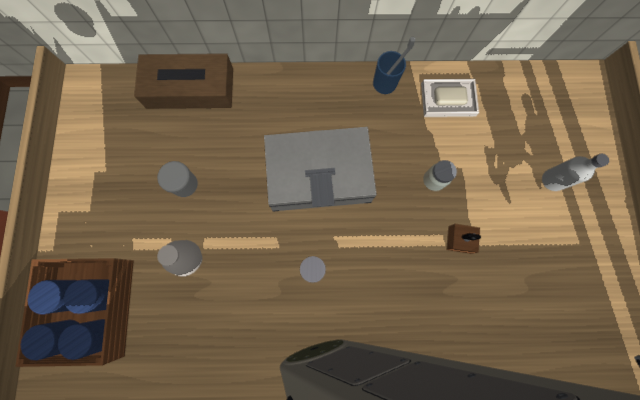

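```bash
python3 - <<'E'
from h import *
for n in ['top','side']:
    im=read_camera(n)
    ov=im.copy()
    for k,c in zip(['key_head','stand','medbox','cover','vase_mid','jar_mid','swab_tub_mid','cream_tin_mid'],range(8)):
        r=trace(n,k)
        for d in r[:2]: print(n,k,round(float(d['score']),2),d['box'],np.round(np.argwhere(d['mask']).mean(0)[::-1],1),d['mask'].sum())
E
```

```text
top key_head 0.43 [463.1, 231.9, 16.1, 11.9] [470.8 236.2] 117
top stand 0.73 [446.3, 221.2, 33.5, 34.9] [461.7 238.7] 769
top medbox 0.76 [263.2, 127.1, 111.3, 82.2] [319.  168.5] 7894
top cover 0.96 [312.0, 172.0, 23.4, 34.0] [321.  189.1] 714
top vase_mid 0.63 [157.4, 240.0, 42.7, 33.3] [179.7 256.9] 1270
top jar_mid 0.74 [423.4, 158.1, 32.3, 32.6] [439.3 174.8] 708
top swab_tub_mid 0.87 [156.9, 161.0, 39.6, 36.4] [176.7 178.5] 1043
top cream_tin_mid 0.74 [298.4, 257.3, 26.5, 23.4] [311.8 269.1] 515
top cream_tin_mid 0.69 [262.7, 124.3, 112.1, 87.3] [318.9 168.5] 8066
side stand 0.62 [369.9, 139.4, 25.7, 25.6] [383.  149.1] 451
side medbox 0.71 [241.0, 155.1, 92.5, 99.9] [288.3 205.2] 6316
side cover 0.93 [297.0, 183.0, 31.5, 17.2] [312.9 191.7] 421
side vase_mid 0.78 [301.1, 297.0, 45.1, 60.7] [323.9 327.7] 1951
side jar_mid 0.76 [322.3, 128.2, 21.2, 33.8] [332.6 143.2] 514
side swab_tub_mid 0.84 [210.9, 291.5, 40.3, 48.3] [232.6 314.2] 1577
side cream_tin_mid 0.68 [361.8, 227.8, 27.3, 21.8] [375.3 237.6] 455
```

```bash
cat >> h.py <<'E'
def ray(n,u,v,c=None):
    c=c or camera_info(n); K=c['mtx'];R=np.array(c['R']);t=np.array(c['t'])
    x=(u-K[0][2])/K[0][0]; y=(v-K[1][2])/K[1][1]
    if n=='wrist':
        r=np.hypot(x,y); d=np.array([x/r*np.sin(r),y/r*np.sin(r),np.cos(r)]) if r>0 else np.array([0,0,1.])
    else: d=np.array([x,y,1.])
    return -R.T@t, R.T@d
def at(n,u,v,z,c=None):
    o,d=ray(n,u,v,c); return o+d*(z-o[2])/d[2]
def proj(n,X,c=None):
    c=c or camera_info(n); K=c['mtx']; p=np.array(c['R'])@np.array(X)+np.array(c['t'])
    if n=='wrist':
        r=np.hypot(p[0],p[1]); th=np.arctan2(r,p[2]); return np.array([K[0][2]+K[0][0]*th*p[0]/r,K[1][2]+K[1][1]*th*p[1]/r])
    return np.array([K[0][2]+K[0][0]*p[0]/p[2],K[1][2]+K[1][1]*p[1]/p[2]])
def yaw():
    w,x,y,z=get_state()['orientation']; # tool x axis in world
    return np.arctan2(2*(x*y+w*z),1-2*(y*y+z*z))
E
python3 - <<'E'
from h import *
print('yaw jaw axis',yaw())
p=lambda l,*a:print(l,np.round(at(*a),3))
p('head','top',470.8,236.2,.07)
for c in [(446,225),(480,226),(480,252),(447,250)]: p('standcorner0.045?','top',*c,.045)
p('lipmid','top',322,206,.093); p('lipL','top',312,207,.095); p('lipR','top',334,204,.095);p('hingeL','top',306,172,.095);p('hingeR','top',333,171,.095)
for c in [(264,134),(368,128),(375,196),(272,207)]: p('box','top',*c,.088)
p('tin','top',312,269,.011);p('vase','top',179.7,257,.07);p('jar','top',439,175,.043);p('tub','top',176.7,178.5,.04)
im=cv2.imread('pics/top0.png')
a=cv2.resize(im[120:260,250:390],(560,560),interpolation=cv2.INTER_CUBIC)
b=cv2.resize(im[210:262,440:492],(240,240),interpolation=cv2.INTER_CUBIC)
o=np.zeros((560,800,3),np.uint8);o[:,:560]=a;o[:240,560:]=b;cv2.imwrite('pics/crop1.png',o)
E
```

```text
yaw jaw axis -1.1530216934140423
head [ 0.45  -0.294  0.07 ]
standcorner0.045? [ 0.48  -0.248  0.045]
standcorner0.045? [ 0.477 -0.329  0.045]
standcorner0.045? [ 0.415 -0.322  0.045]
standcorner0.045? [ 0.421 -0.245  0.045]
lipmid [0.521 0.049 0.093]
lipL [0.518 0.071 0.095]
lipR [0.525 0.021 0.095]
hingeL [0.601 0.084 0.095]
hingeR [0.603 0.022 0.095]
box [0.699 0.185 0.088]
box [ 0.712 -0.065  0.088]
box [ 0.544 -0.074  0.088]
box [0.521 0.163 0.088]
tin [0.382 0.074 0.011]
vase [0.412 0.373 0.07 ]
jar [ 0.605 -0.242  0.043]
tub [0.605 0.404 0.04 ]
```

View pics/crop1.png

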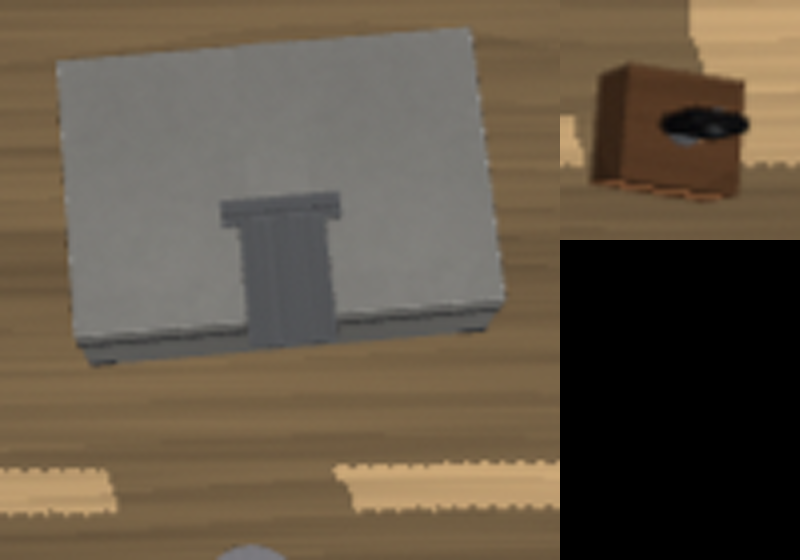

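View pics/wrist0.png

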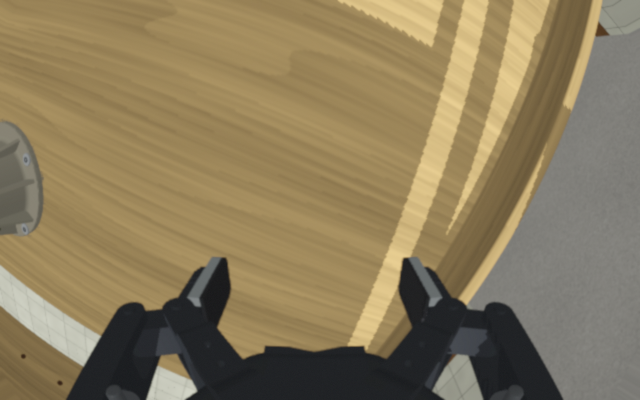

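>>> arm_command(steps="10 10 0 0.18;20 25 0 0.36;30 40 0 0.54;45 55 0 0.72;60 70 0 0.9;75 85 0 1.08;90 100 0 1.26;105 115 0 1.44;120 130 0 1.62;135 145 0 1.8;150 160 0 1.98;165 175 0 2.16;180 190 0 2.34;190 205 0 2.52;200 215 0 2.7;205 220 0 2.88;210 225 0 3.06;213 230 0 3.24;215 230 0 3.42;215 230 0 3.6", fingers=1, newtons=60)

```text
clock: 3.55
tcp_pos: [0.4485, -0.2955, 0.2314]
orientation: [-0.0, 0.337, 0.941, 0.0]
wrist_force: [0.4, -0.1, -0.4]
finger_gap: 0.0852
```

>>> arm_command(steps="0 0 0 0.18;0 0 0 0.36;0 0 0 0.54;0 0 0 0.54;0 0 0 0.54")

```text
clock: 4.18
tcp_pos: [0.4485, -0.2955, 0.2314]
orientation: [0.0, 0.076, 0.997, -0.0]
wrist_force: [-0.4, -0.8, -0.0]
finger_gap: 0.0852
```

```bash
python3 - <<'E'
from h import *
s=get_state();print(s['clock'],s['tcp_pos'],yaw(),s['joint_pos'])
c=camera_info('wrist');print(-np.array(c['R']).T@c['t'])
snap('wrist','w1')
for k in ['key_head','stand']:
    for d in trace('wrist',k)[:1]: print(k,d['score'],d['box'])
E
```

```text
4.175 [ 0.44850791 -0.29547736  0.23141611] 2.9903293743417145 [-7.32073238e-01  2.39315643e-01 -5.31040752e-02  1.27826667e+00
  5.13204415e-05 -2.15160628e+00]
[ 0.4361996  -0.37492917  0.37478478]
key_head 0.91 [306.3, 164.3, 13.8, 42.0]
stand 0.56 [288.5, 144.6, 53.4, 56.7]
```

View pics/w1.png

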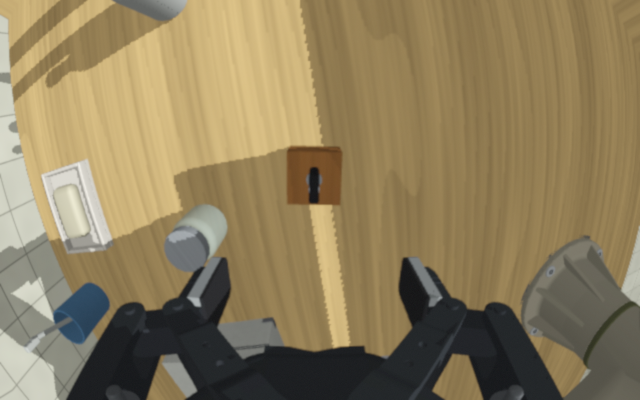

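```bash
python3 - <<'E'
from h import *
im=cv2.imread('pics/w1.png')
cv2.imwrite('pics/w1c.png',cv2.resize(im[135:215,275:355],(800,800),interpolation=cv2.INTER_CUBIC)[:600*2][:800] [::1][:800,:][0:800:1] if 0 else cv2.resize(im[138:213,275:355],(640,600),interpolation=cv2.INTER_CUBIC))
E
```

```text
(no output)
```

View pics/w1c.png

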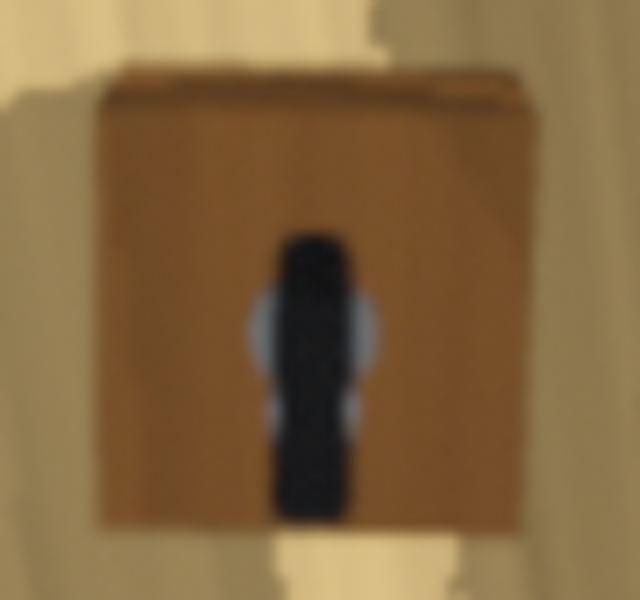

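```bash
python3 - <<'E'
from h import *
q=lambda u,v:(275+u/8-.44,138+v/8-.44)
P=[at('wrist',*q(*c),.045)[:2] for c in [(100,108),(532,108),(520,528),(98,528)]]
P=np.array(P);print(np.round(P,4),P.mean(0))
for i in range(4):
    d=P[(i+1)%4]-P[i];print(np.linalg.norm(d),np.arctan2(d[1],d[0]))
print('shoulder',at('wrist',*q(314,335),.05))
# head top: front end (bottom) & back end
print('headtop ends',at('wrist',*q(312,518),.09),at('wrist',*q(316,240),.0 if 0 else .05))
print('pred head', [proj('wrist',[P.mean(0)[0],P.mean(0)[1],z]) for z in (.05,.09)])
print('tcp',get_state()['tcp_pos'])
E
```

```text
[[ 0.4733 -0.3277]
 [ 0.4158 -0.319 ]
 [ 0.425  -0.2601]
 [ 0.4838 -0.2689]] [ 0.44945748 -0.29392108]
0.058110665376651945 2.9921066771951397
0.05962618171074945 1.4157770130214282
0.05945666284663768 -0.1492813278596048
0.05966098034428555 -1.748376826623219
shoulder [ 0.4493104  -0.29331987  0.05      ]
headtop ends [ 0.45136609 -0.28079945  0.09      ] [ 0.44708407 -0.30627013  0.05      ]
pred head [array([313.59235146, 178.92194952]), array([313.48027421, 189.16642882])]
tcp [ 0.44849047 -0.29548027  0.23136806]
```

>>> arm_command(steps="1 1.5 -40 0;1 1.5 -80 0;1 1.5 -120 0;1 1.5 -150 0;1 1.5 -170 0;1 1.5 -178 0;1 1.5 -178 0")

```text
clock: 5.2
tcp_pos: [0.4494, -0.2939, 0.0533]
orientation: [-0.0, 0.075, 0.997, 0.0]
wrist_force: [1.1, -0.0, 1.0]
finger_gap: 0.0853
```

>>> arm_command(steps="0 0 0 0;0 0 0 0;0 0 0 0;0 0 0 0;0 0 0 0;0 0 0 0", fingers=-1, newtons=60)

```text
clock: 5.95
tcp_pos: [0.4496, -0.2941, 0.0536]
orientation: [0.0, 0.075, 0.997, 0.0]
wrist_force: [-1.4, 0.1, 4.2]
finger_gap: 0.0094
```

```bash
python3 - <<'E'
from h import *
snap('wrist','w2')
E
```

```text
(no output)
```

View pics/w2.png

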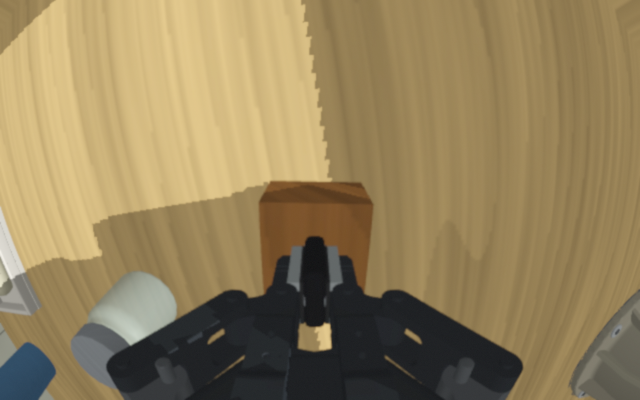

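>>> arm_command(steps="0 0 15 0;0 0 35 0;0 0 60 0;0 0 100 0;0 0 150 0;10 40 190 0.05;15 80 200 0.1;20 130 200 0.15;25 180 200 0.2;30 230 200 0.2;35 280 200 0.2;40 330 200 0.2;45 370 200 0.2;50 405 200 0.2;50 424 200 0.2;50 424 200 0.2;50 424 200 0.2", newtons=100)

```text
clock: 8.12
tcp_pos: [0.4994, 0.1292, 0.2538]
orientation: [-0.0, -0.025, 1.0, -0.0]
wrist_force: [-0.7, -0.3, -0.8]
finger_gap: 0.0084
```

```bash
python3 - <<'E'
from h import *
s=get_state();print(s['clock'],s['tcp_pos'],yaw(),s['joint_pos'],s['finger_gap'])
snap('wrist','w3')
E
```

```text
8.125 [0.49941334 0.12918957 0.25376419] -3.092400065575387 [ 9.76788550e-02  1.92497878e-01 -5.80342762e-02  1.32040735e+00
 -4.35822955e-04 -1.52231006e+00] 0.008353847101528042
```

View pics/w3.png

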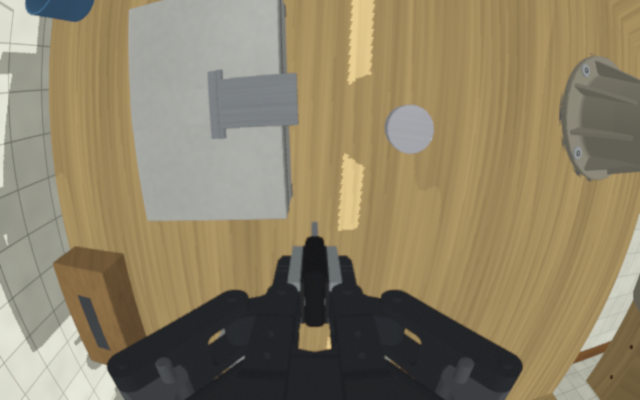

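```bash
python3 - <<'E'
from h import *
im=cv2.imread('pics/w3.png')
cv2.imwrite('pics/w3c.png',cv2.resize(im[50:200,190:350-40+30],(750,750),interpolation=cv2.INTER_CUBIC)[:600] if 0 else cv2.resize(im[55:170,195:315],(720,690),interpolation=cv2.INTER_CUBIC)[:600])
E
```

```text
(no output)
```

View pics/w3c.png

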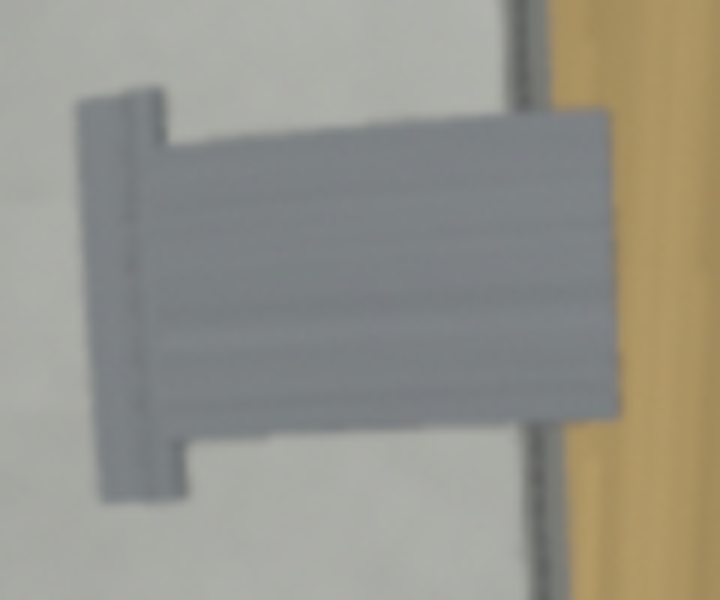

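```bash
python3 - <<'E'
from h import *
q=lambda u,v:(195+u/6-.4,55+v/6-.4)
ang=lambda a,b:np.arctan2(*(b-a)[:2][::-1])
for z in (.0955,.10,.105):
    a=at('wrist',*q(608,110),z);b=at('wrist',*q(621,415),z);print('lip',z,np.round(a,4),np.round(b,4),np.round((a+b)/2,4),np.linalg.norm(b-a),ang(a,b)-np.pi/2)
z=.088
a=at('wrist',*q(507,30),z);b=at('wrist',*q(535,570),z);print('front',np.round(a,4),np.round(b,4),ang(a,b)-np.pi/2)
z=.0985
for z in (.093,.0985):
  a=at('wrist',*q(130,95),z);b=at('wrist',*q(150,498),z);print('hinge',np.round((a+b)/2,4),np.linalg.norm(a-b),ang(a,b)-np.pi/2)
# box corners full image
C=[(131,9),(280,0),(289,217),(148,220)]
for c in C: print(np.round(at('wrist',*c,.088),4))
E
```

```text
lip 0.0955 [0.5222 0.0207 0.0955] [0.518  0.0703 0.0955] [0.5201 0.0455 0.0955] 0.04973924689246264 0.0853907285607487
lip 0.1 [0.5219 0.0211 0.1   ] [0.5177 0.07   0.1   ] [0.5198 0.0456 0.1   ] 0.048997229768946576 0.08539072856075025
lip 0.105 [0.5216 0.0216 0.105 ] [0.5175 0.0696 0.105 ] [0.5195 0.0456 0.105 ] 0.048172766298373144 0.08539072856075136
front [0.5398 0.0069 0.088 ] [0.5318 0.0975 0.088 ] 0.08854084190172351
hinge [0.5997 0.0519 0.093 ] 0.06856534184867831 0.06679411732809926
hinge [0.598  0.0519 0.0985] 0.0673254465679563 0.06679411732809992
[ 0.7127 -0.0637  0.088 ]
[ 0.5424 -0.0564  0.088 ]
[0.5246 0.1699 0.088 ]
[0.6955 0.1841 0.088 ]
```

>>> arm_command(steps="0 -40 0 0.03;0 -85 0 0.03;0 -85 -40 0.03;0 -85 -80 0.03;0 -85 -115 0.03;0 -85 -130 0.03;0 -85 -130 0.03")

```text
clock: 9.05
tcp_pos: [0.4989, 0.0434, 0.1233]
orientation: [-0.001, -0.039, 0.999, -0.0]
wrist_force: [0.6, -0.8, 0.5]
finger_gap: 0.0086
```

```bash
python3 - <<'E'
from h import *
s=get_state();print(s['clock'],s['tcp_pos'],yaw(),s['wrist_force'],s['finger_gap'])
a=snap('side','s4');b=snap('wrist','w4')
o=np.zeros((600,800,3),np.uint8)
o[:400,:]=cv2.resize(b[100:350,70:570],(800,400),interpolation=cv2.INTER_CUBIC)
o[400:,:]=cv2.resize(a[130:230,230:430+200],(800,200))
cv2.imwrite('pics/c4.png',o[:,:,::-1])
E
```

```text
9.05 [0.49891338 0.04341637 0.12331689] -3.0640224014630277 [ 0.60126853 -0.77544207  0.46523892] 0.008592127747900961
```

View pics/c4.png

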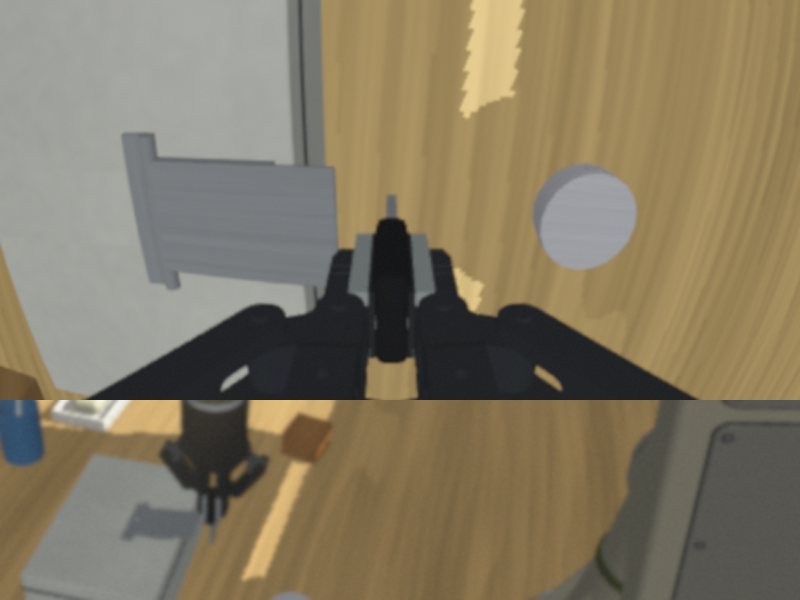

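>>> arm_command(steps="8 0.6 0 0;15 1.2 0 0;17 1.4 0 0;18 1.5 0 0;19 1.5 0 0;20 1.6 0 0")

```text
clock: 9.9
tcp_pos: [0.5179, 0.0451, 0.1241]
orientation: [-0.002, -0.039, 0.999, -0.001]
wrist_force: [-7.7, -2.2, 0.1]
finger_gap: 0.0091
```

>>> arm_command(steps="2 0.1 0 0;2.5 0.2 1 0;2.5 0.2 3 0;2.6 0.2 5 0;2.7 0.2 7 0;2.9 0.2 9 0;3.2 0.2 12 0")

```text
clock: 10.78
tcp_pos: [0.5198, 0.0452, 0.1356]
orientation: [-0.003, -0.039, 0.999, -0.001]
wrist_force: [-4.6, -1.9, 0.1]
finger_gap: 0.0092
```

```bash
python3 - <<'E'
from h import *
s=get_state();print(s['clock'],s['tcp_pos'],yaw(),s['wrist_force'],s['finger_gap'])
a=snap('side','s5');b=snap('wrist','w5')
o=np.zeros((600,800,3),np.uint8)
o[:400,:]=cv2.resize(b[100:350,70:570],(800,400),interpolation=cv2.INTER_CUBIC)
o[400:,:]=cv2.resize(a[160:230,250:530],(800,200))
cv2.imwrite('pics/c5.png',o[:,:,::-1])
E
```

```text
10.775 [0.51979485 0.04519643 0.13563962] -3.063612929414352 [-4.55969641 -1.903479    0.13911865] 0.009193036772276607
```

View pics/c5.png

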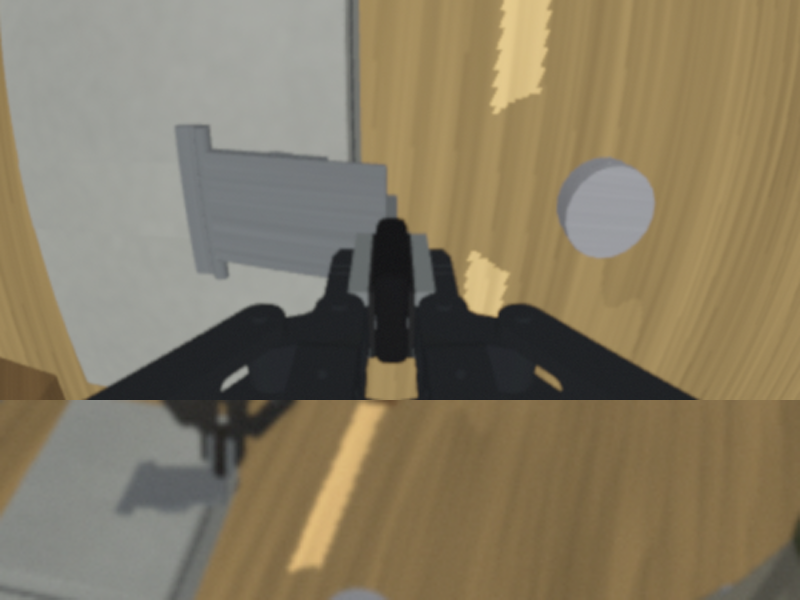

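```bash
cat >> h.py <<'E'
BY=0.082; H=np.array([0.5977,0.0517,0.0925])
def cov(th,s,w,up=0.003):
    ex=np.array([np.cos(BY),np.sin(BY),0]);ey=np.array([-np.sin(BY),np.cos(BY),0]);ez=np.array([0,0,1.])
    d=-ex*np.cos(th)+ez*np.sin(th); n=ex*np.sin(th)+ez*np.cos(th)
    return H+d*s+ey*w+n*up
E
python3 - <<'E'
from h import *
for th in (0,.05,.1,.15,.2,.25): print(th,proj('wrist',cov(th,.078,-.025)),proj('wrist',cov(th,.078,.025)),proj('wrist',cov(th,.04,-.025)))
im=cv2.imread('pics/w5.png')
cv2.imwrite('pics/w5c.png',cv2.resize(im[165:285,170:330],(800,600),interpolation=cv2.INTER_CUBIC))
E
```

```text
0 [313.57100603 193.05465027] [313.90774076 263.5978335 ] [253.08946422 193.45915631]
0.05 [313.18196403 194.89953014] [313.56022274 266.47102753] [252.19476051 194.38996204]
0.1 [312.45149159 196.81179138] [312.90531409 269.42643885] [251.13007744 195.33415272]
0.15 [311.36090764 198.78982535] [311.92913115 272.45887309] [249.89392045 196.28929971]
0.2 [309.89143574 200.83139552] [310.61812016 275.56202083] [248.48545663 197.25278296]
0.25 [308.02446915 202.93352761] [308.95928741 278.72833483] [246.90458656 198.22178983]
```

View pics/w5c.png

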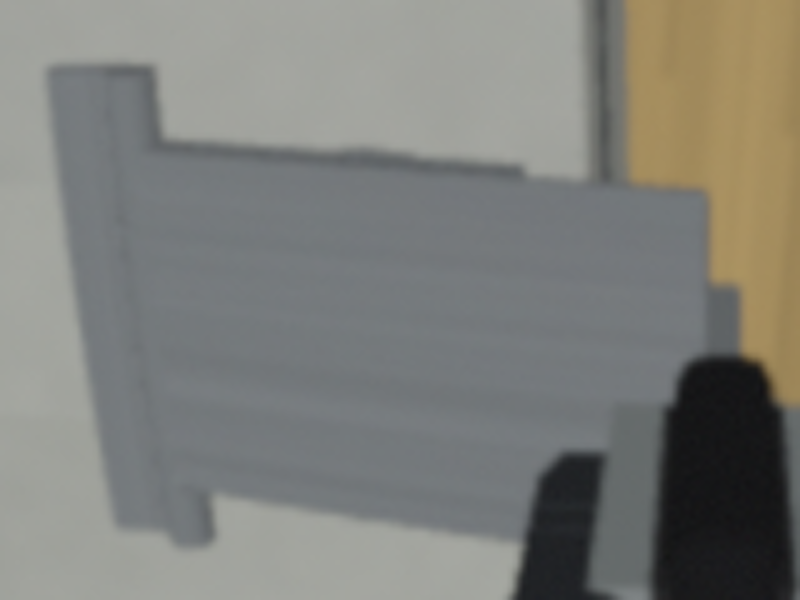

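>>> arm_command(steps="2.5 0.2 0 0;3 0.2 3 0;4 0.3 6 0;5 0.4 9 0;6.5 0.5 12 0;8 0.6 15.5 0;9.5 0.8 19 0;11 0.9 22 0;13 1 25 0;15 1.2 28.5 0")

```text
clock: 12.12
tcp_pos: [0.5338, 0.0463, 0.1648]
orientation: [-0.004, -0.039, 0.999, -0.001]
wrist_force: [-5.3, -2.1, 3.4]
finger_gap: 0.0092
```

```bash
python3 - <<'E'
from h import *
s=get_state();print(s['clock'],s['tcp_pos'],yaw(),s['wrist_force'],s['finger_gap'])
a=snap('side','s6');b=snap('wrist','w6')
o=np.zeros((600,800,3),np.uint8)
o[:400,:]=cv2.resize(b[100:350,70:570],(800,400),interpolation=cv2.INTER_CUBIC)
o[400:,:]=cv2.resize(a[160:230,250:530],(800,200))
cv2.imwrite('pics/c6.png',o[:,:,::-1])
E
```

```text
12.125 [0.53376142 0.04628506 0.164802  ] -3.0636825698017067 [-5.31690084 -2.06950168  3.4401965 ] 0.009168269980603603
```

View pics/c6.png

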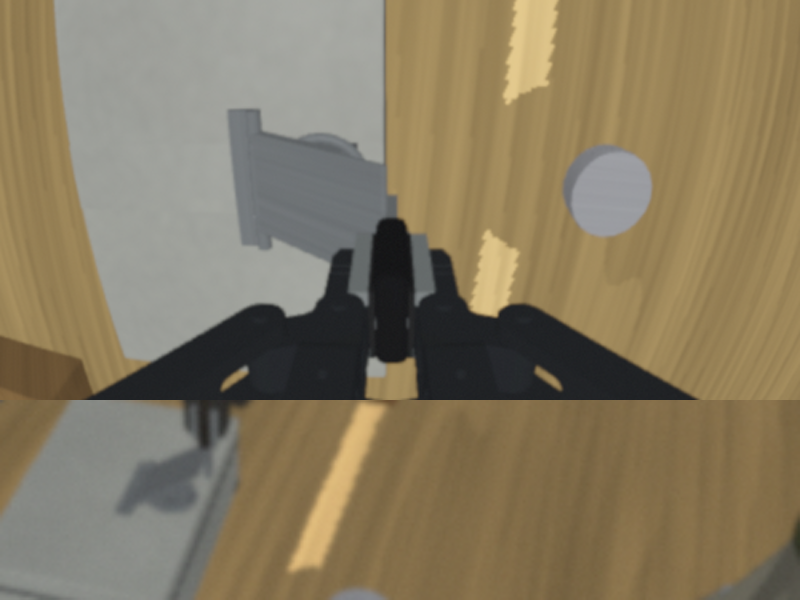

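>>> arm_command(steps="3 0.2 1 0;5.5 0.4 4 0;8 0.6 7 0;11 0.9 10 0;14.5 1.2 13 0;18 1.5 16 0;22 1.8 19 0;27 2.2 22 0;32 2.6 25 0;37 3 27 0;42 3.4 29 0;47 3.8 30 0;52 4.2 31 0;57 4.6 31 0;62 5 31 0;67 5.4 31 0;72 5.8 31 0;77 6.2 31 0;81 6.5 31 0;85 6.8 31 0")

```text
clock: 14.72
tcp_pos: [0.6195, 0.0532, 0.1963]
orientation: [-0.003, -0.039, 0.999, -0.001]
wrist_force: [-0.3, -0.3, -1.0]
finger_gap: 0.0089
```

```bash
python3 - <<'E'
from h import *
s=get_state();print(s['clock'],s['tcp_pos'],yaw(),s['wrist_force'],s['finger_gap'])
a=snap('side','s7');b=snap('wrist','w7')
o=np.zeros((600,800,3),np.uint8)
o[:400,:]=cv2.resize(b[100:350,70:570],(800,400),interpolation=cv2.INTER_CUBIC)
o[400:,:]=cv2.resize(a[150:220,230:510],(800,200))
cv2.imwrite('pics/c7.png',o[:,:,::-1])
E
```

```text
14.725 [0.61952189 0.05317294 0.19626372] -3.0635893594869787 [-0.28065524 -0.27931484 -0.96061075] 0.008851771482619881
```

View pics/c7.png

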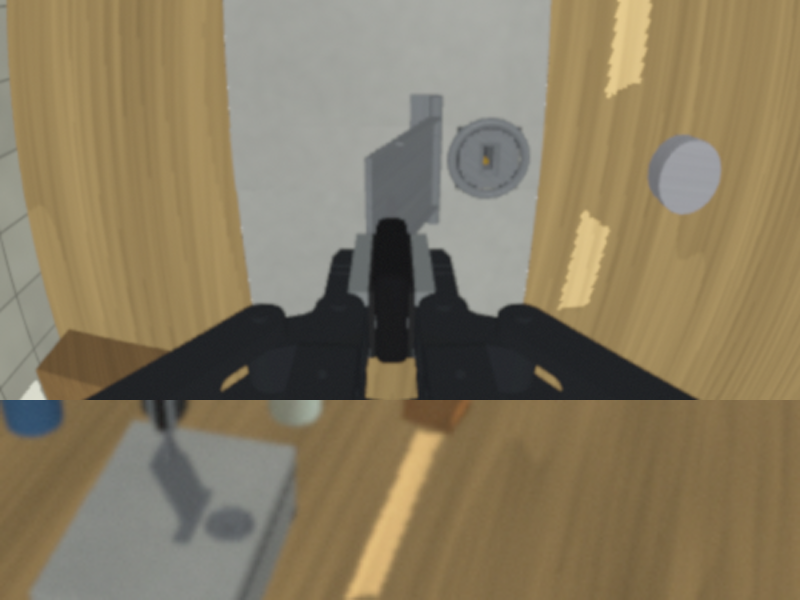

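>>> arm_command(steps="-10 -0.8 0 0;-30 -2 20 0;-51 -4 50 0;-51 -4 73 0;-51 -4 73 0;-51 -4 73 0")

```text
clock: 15.58
tcp_pos: [0.5685, 0.0492, 0.2685]
orientation: [-0.003, -0.039, 0.999, -0.001]
wrist_force: [0.1, 0.5, -1.4]
finger_gap: 0.0088
```

```bash
python3 - <<'E'
from h import *
s=get_state();print(s['clock'],s['tcp_pos'],yaw(),s['wrist_force'],s['finger_gap'])
a=snap('side','s8');b=snap('wrist','w8')
cv2.imwrite('pics/c8.png',cv2.resize(b[140:240,260:390],(780,600),interpolation=cv2.INTER_CUBIC)[:,:,::-1])
cv2.imwrite('pics/c8s.png',cv2.resize(a[130:230,220:370],(750,500),interpolation=cv2.INTER_CUBIC)[:,:,::-1])
E
```

```text
15.575 [0.56845863 0.04917149 0.26846063] -3.0635722991188024 [ 0.12009861  0.48944686 -1.3961501 ] 0.008821367834240219
```

View pics/c8.png

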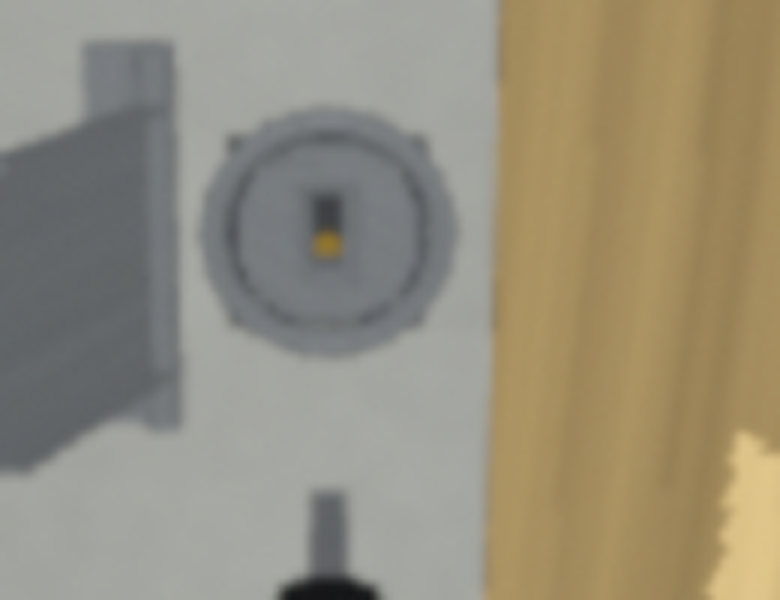

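View pics/c8s.png

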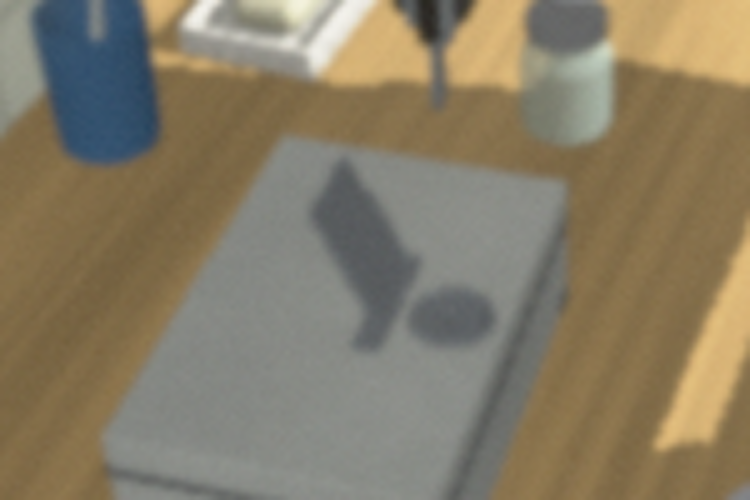

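```bash
python3 - <<'E'
from h import *
s=get_state();t=s['tcp_pos']
k=at('wrist',314.2,177.6,.089);print('keyhole',k,'shift mm',(k-t)*1e3)
print('tip pred',proj('wrist',t-[0,0,.0486]), 'slot offset in px per mm', proj('wrist',k)-proj('wrist',k+[0,.001,0]))
print(s['orientation'],yaw())
c=camera_info('wrist');
# tilt of tool z
w,x,y,z=s['orientation'];print('toolz',2*(x*z+w*y),2*(y*z-w*x))
print('side tip',proj('side',t-[0,0,.0486]))
E
```

```text
keyhole [0.56694236 0.04850794 0.089     ] shift mm [  -1.31643508   -0.6923905  -178.80379003]
tip pred [313.57133687 225.11529078] slot offset in px per mm [ 0.07287708 -0.90234012]
[-4.04774481e-03 -3.90025885e-02  9.99230752e-01 -5.63570457e-04] -3.063570330400427
toolz -0.008045300772109246 -0.0014420189132803133
side tip [307.13828017 151.19996615]
```

>>> arm_command(steps="-0.7 -0.6 -30 0;-0.7 -0.6 -70 0;-0.7 -0.6 -105 0;-0.7 -0.6 -122 0;-0.7 -0.6 -128 0;-0.7 -0.6 -128 0")

```text
clock: 16.42
tcp_pos: [0.5673, 0.0486, 0.1393]
orientation: [-0.005, -0.039, 0.999, -0.001]
wrist_force: [0.2, 0.2, -0.1]
finger_gap: 0.0085
```

```bash
python3 - <<'E'
from h import *
s=get_state();print(s['clock'],s['tcp_pos'],yaw(),s['wrist_force'],s['finger_gap'])
b=snap('wrist','w9')
cv2.imwrite('pics/c9.png',cv2.resize(b[170:270,260:390],(780,600),interpolation=cv2.INTER_CUBIC)[:,:,::-1])
E
```

```text
16.425 [0.56732144 0.04861723 0.13930352] -3.063565115961627 [ 0.209987    0.22569885 -0.09903875] 0.008501407900128564
```

View pics/c9.png

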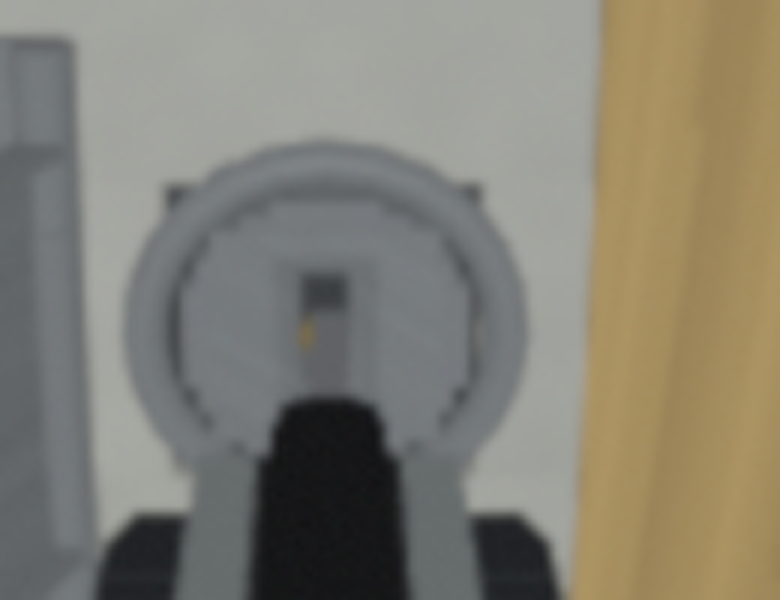

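>>> arm_command(steps="0.7 0 0 0;0.7 0 -3 0;0.7 0 -6 0;0.7 0 -9 0;0.7 0 -12 0;0.7 0 -12 0")

```text
clock: 17.23
tcp_pos: [0.5682, 0.0486, 0.1277]
orientation: [-0.004, -0.039, 0.999, -0.001]
wrist_force: [0.1, -0.3, 0.1]
finger_gap: 0.0083
```

```bash
python3 - <<'E'
from h import *
s=get_state();print(s['clock'],s['tcp_pos'],yaw(),s['wrist_force'],s['ft_torque'],s['finger_gap'])
b=snap('wrist','w10')
cv2.imwrite('pics/c10.png',cv2.resize(b[190:290,260:390],(780,600),interpolation=cv2.INTER_CUBIC)[:,:,::-1])
E
```

```text
17.225 [0.56820898 0.04861895 0.12765334] -3.0635770399177407 [ 0.13985061 -0.27777959  0.12809575] [ 0.02449256  0.04345586 -0.00347427] 0.008349429331387914
```

View pics/c10.png

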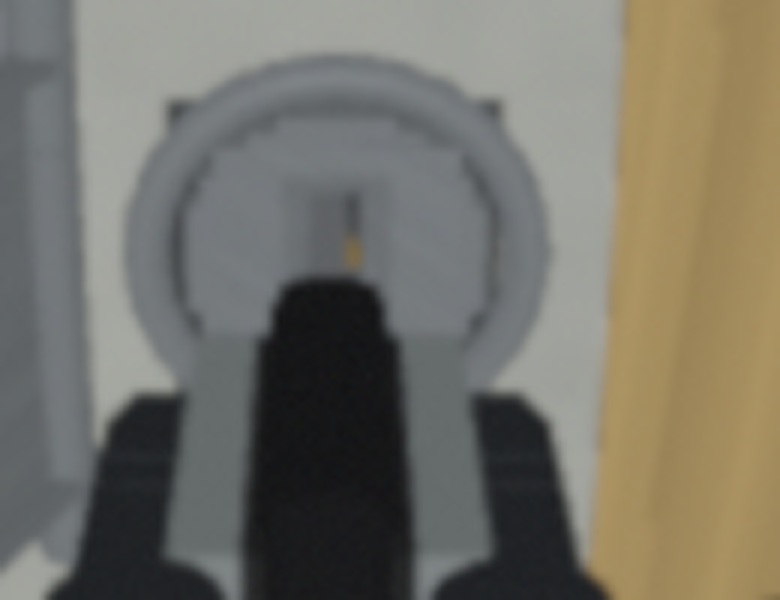

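>>> arm_command(steps="-0.3 0 -3 0;-0.3 0.6 -5 0;-0.2 -0.6 -7 0;-0.3 0.8 -8 0;-0.2 -0.8 -9 0;-0.3 0.8 -10 0;-0.2 -0.8 -11 0;-0.3 0.8 -12 0;-0.2 -0.8 -13 0;-0.3 0 -14 0")

```text
clock: 18.52
tcp_pos: [0.5679, 0.0485, 0.1134]
orientation: [-0.004, -0.039, 0.999, -0.001]
wrist_force: [-0.7, -0.7, -0.4]
finger_gap: 0.0087
```

>>> arm_command(steps="0 0.6 -1 0;0 -0.8 -2 0;0 0.8 -3 0;0 -0.8 -4 0;0 0.8 -5 0;0 -0.8 -6 0;0 0.8 -7 0;0 -0.8 -8 0;0 0.6 -9 0;0 -0.6 -11 0;0 0.6 -13 0;0 -0.4 -15 0;0 0 -16 0;0 0 -17 0;0 0 -17 0")

```text
clock: 20.4
tcp_pos: [0.5679, 0.0485, 0.0972]
orientation: [-0.004, -0.039, 0.999, -0.001]
wrist_force: [-2.3, 0.3, 6.7]
finger_gap: 0.0089
```

```bash
python3 - <<'E'
from h import *
s=get_state();print(s['clock'],s['tcp_pos'],yaw(),s['wrist_force'],s['ft_torque'],s['finger_gap'],s['joint_pos'])
b=snap('wrist','w11')
cv2.imwrite('pics/c11.png',cv2.resize(b[210:340,240:400],(738,600),interpolation=cv2.INTER_CUBIC)[:,:,::-1])
E
```

```text
20.4 [0.56791095 0.04850044 0.09721091] -3.0637224321131975 [-2.28546012  0.25368073  6.74054616] [0.31379063 0.50594052 0.00389394] 0.008889867579400999 [-0.05456507  0.38384261 -0.1912466   1.00392613 -0.0019954  -1.70322717]
```

View pics/c11.png

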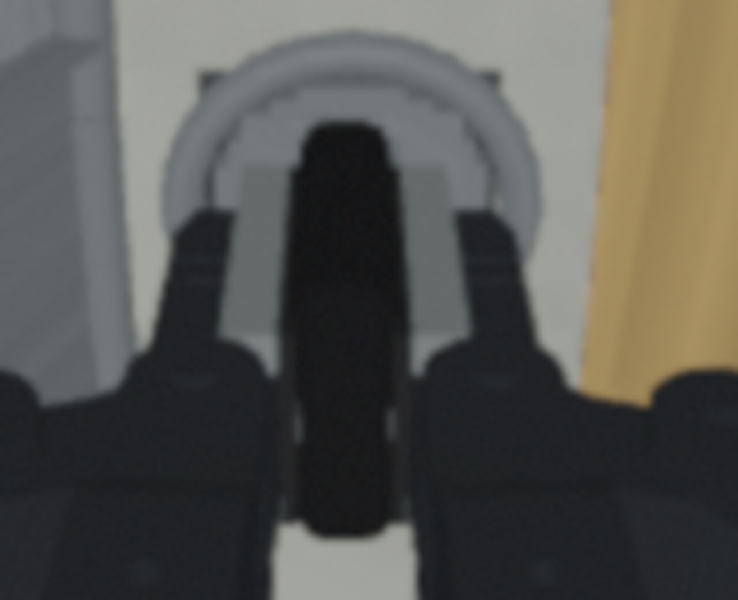

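>>> arm_command(steps="0 0 -1 -0.13;0 0 -1 -0.26;0 0 -1 -0.39;0 0 -1 -0.52;0 0 -1 -0.65;0 0 -1 -0.78;0 0 -1 -0.91;0 0 -1 -1.04;0 0 -1 -1.17;0 0 -1 -1.3;0 0 -1 -1.4;0 0 -1 -1.5;0 0 -1 -1.57;0 0 -1 -1.62;0 0 -1 -1.66;0 0 -1 -1.66")

```text
clock: 22.45
tcp_pos: [0.5666, 0.0491, 0.0972]
orientation: [-0.004, 0.711, 0.703, 0.002]
wrist_force: [-5.5, 4.0, 10.9]
finger_gap: 0.0089
```

```bash
python3 - <<'E'
from h import *
s=get_state();print(s['clock'],s['tcp_pos'],yaw(),s['wrist_force'],s['ft_torque'],s['finger_gap'],s['joint_pos'],s['orientation'])
b=snap('wrist','w12');a=snap('side','s12')
o=np.zeros((600,800,3),np.uint8)
o[:,:480]=cv2.resize(b[140:340,240:400],(480,600),interpolation=cv2.INTER_CUBIC)
o[:320,480:]=cv2.resize(a[120:220,230:330],(320,320),interpolation=cv2.INTER_CUBIC)
cv2.imwrite('pics/c12.png',o[:,:,::-1])
E
```

```text
22.45 [0.56655503 0.04914607 0.09718676] 1.5598458646849864 [-5.49416183  3.98074449 10.864359  ] [0.67091587 1.32637316 0.06389852] 0.008916071023158669 [-0.0595033   0.37681064 -0.20196469  0.99514193  0.00916434 -0.04857957] [-0.00422172  0.71095503  0.70322081  0.00236816]
```

View pics/c12.png

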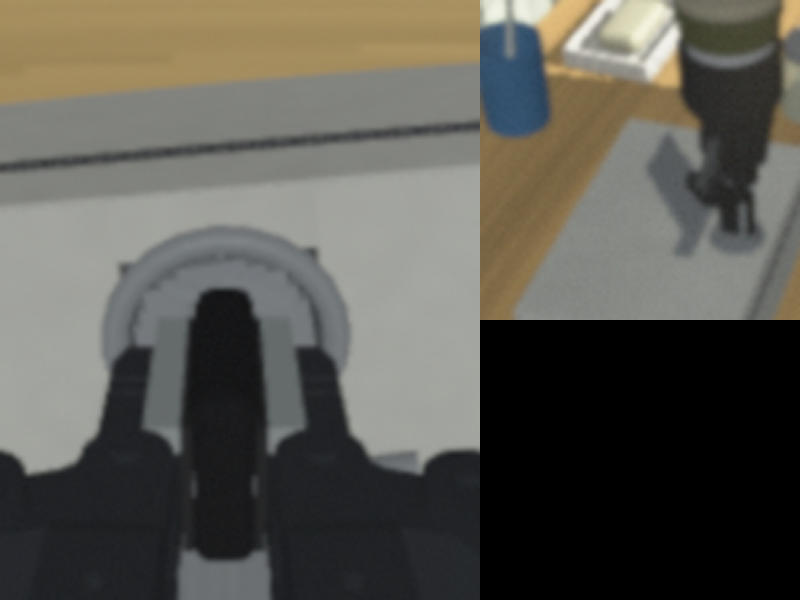

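```bash
python3 - <<'E'
from h import *
for n in ['top']:
    snap(n,'t12')
    for k in ['vase_mid','jar_mid','swab_tub_mid','cream_tin_mid']:
        r=trace(n,k); print(k,r[0]['box'] if r else None)
s=get_state();print(s['clock'],s['tcp_pos'],yaw(),s['ft_torque'])
print(hand_in())
E
```

```text
vase_mid [156.1, 239.6, 45.5, 35.9]
jar_mid [423.4, 156.0, 32.2, 33.3]
swab_tub_mid [154.7, 156.6, 43.8, 44.6]
cream_tin_mid [423.5, 158.7, 31.5, 32.8]
22.8 [0.56655234 0.04915193 0.09718916] 1.5601982598940418 [0.6450023  1.32399676 0.10253357]
the job is handed in; nothing more can be done
None
```

I handed the job in at 22.8 s with the key home, turned and still gripped; no verdict was reported.

**What I did**
- **Key:** I took it from the stand with the pads across its head.
- **Cover:** The moves cannot tilt the tool, so I did not reach under the lip. I pressed the upright blade against the cover's front lip and carried it up along the hinge arc by friction. I then pushed it past upright, and it stayed open when I drew the blade away.
- **Lock:** I lowered the blade into the slot and wiggled it past the pins until the shoulder seated. Then I turned it clockwise.

**Last checks**
- **Depth:** The tool stood at 97.2 mm against the 97.6 mm expected for a fully home key, with the shoulder pressing up at about 7–11 N. The head had not slipped in the pads.
- **Turn:** The gripper turned 1.66 rad. Less the 0.13 rad of play, that leaves at least about 1.53 rad on the cylinder. I could not read the joint directly.
- **Grip:** It was set to 100 N with the fingers 8.9 mm apart on the head. The tool was upright to about 0.01 rad.
- **Cover:** It was well past 90 degrees when I left it. In the last pictures it is mostly hidden by the gripper, and I did not measure its final angle.
- **Vase, jar and swab tub:** The last top picture shows them where they started, to within about 4 pixels.
- **Cream tin:** The last check failed, because the network put the tin where the jar is. The tool stayed well away from it. The earlier wrist pictures showed nothing touching it.

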